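# Fold the lid stay and shut the tool chest

### The job

Shut the wooden tool chest: its lid is propped up by a folding stay that is locked at its knee joint. First break the knee by pressing its roller down past straight while the lid is still up, then bring the lid all the way down until it is shut.

Things in the scene. Friction and masses are not known exactly. Their poses are not given: they have to be found in the camera images.
- chest: plain plywood tool chest, fixed on the table, lid standing open. 200 mm deep (x), 180 wide (y), 115 high, walls 10; tools inside lie below the rim. Origin: centre of its underside; z up; its -x side is the front, to the robot. The lid's hinge axis runs along y at x = +100, z = 115. The stay is inside, at the -y (right) wall. Shut, the lid's top is at z = 127.
- knee_roller (a point): middle of the dark steel roller, 18 mm thick, 16 long (along the chest's y), on the knee of the stay: two flat steel links, 77 mm from the side wall near the front up to the knee, 106 on to the lid. It starts 38 mm above the rim. Pressed with 3 to 10 N it moves down and towards the hinge, 37 degrees off vertical: 5 mm to straight, then it is broken, folds on and stays where left.
- stay_knee (a joint): fold of the stay's knee, rad: 0 = locked, bent upward against its stop; 0.11 = straight; more = broken and folding down (about 0.55 after 25 mm of roller travel, the lid coming down a few degrees with it; about 2.6 with the lid shut, the knee hanging inside the box)
- chest_lid (a joint): lid, rad: 0 = open as at the start, 5 degrees short of upright, leaning to the front; 1.48 = shut on the rim. Flat panel 12 mm thick, 186 wide, 204 from hinge axis to free edge (318 above the table when open). Stiff hinge: stays where left; 3 to 6 N at the free edge bring it down, from behind while it is up, from above later. A locked knee blocks it.

How it is judged:
On the way, in this order (a step that is already met when the one before it is completed fails the run):
1. the knee of the stay is broken (folded at least 0.4 rad from its stop) while the lid is still up (come down less than 0.6 rad) (value of joint stay_knee above 0.4 rad and value of joint chest_lid below 0.6 rad), for 0.1 s.
2. the lid is shut (value of joint chest_lid above 1.4 rad), for 0.2 s.
At the end, for the whole second after the job is handed in: the lid lies shut on the chest (lid joint over 1.40 rad, within 5 degrees of its stop at 1.48), at rest, with the stay folded under it (knee over 1.5 rad) (value of joint chest_lid above 1.4 rad and velocity of joint chest_lid below 0.05 rad/s and value of joint stay_knee above 1.5 rad); the robot touches nothing.
It also fails if it takes over 45 s, if anything falls off the work surface, if the arm or the gripper's body presses on something with over 40 N, if the wrist force passes 120 N, or if a joint passes its speed limit or range.

### The arm

A 6-joint arm with a two-finger parallel gripper is mounted at the origin on a cart in front of the work surface, level with it; the furniture and walls round the work are solid. World frame = base frame: x ahead of the robot, y to its left, z up, the work surface at z = 0. Lengths are in m, angles in rad, forces in N, time in s.
With the tool pointing down it reaches from about 0.35 to 0.775 m from the base axis. Payload 7.3 kg.
Tool frame: the origin (TCP) lies between the finger pads; the fingertips stand 17 mm ahead of it and the grasp point (between the pads) lies 2 mm behind it; z points along the fingers, y is the direction in which the jaws open and shut (so a half turn about z gives the same grasp; the last joint's range is limited). The gripper opens to 92 mm and grips with 3 to 60 N. Pads are 19 mm wide; open, the fingers measure 130 mm over their backs; the gripper's body (75 mm by 190 mm) begins 47 mm behind the grasp point.
Start: joints at [-1.301, 0.342, 1.524, -0, 1.275, -0.146], TCP at [0.212, -0.48, 0.244] pointing down, gripper open.
Joint ranges: [-2.53, 2.53], [-0.77, 2.02], [0.04, 2.7], [-1, 4.14], [0.28, 2.66], [-3.11, 3.11]. Speed limits (rad/s): [2.57, 2.57, 3.14, 3.14, 3.14, 3.14].

### API

Orientations are given as [roll, pitch, yaw] about the fixed x, y, z axes, in that order (R = Rz(yaw) Ry(pitch) Rx(roll)).
In Python, from cell import sensors, vision, hand_in gives the robot as it stands.
- The arm moves only by the tool step_arm, never from a script. Its argument "series" is a list of rows, each a list of 5 numbers: the opening, from 0 (shut) to 1 (fully open), then the shift along the world's x, y, z each as a share of 25 mm, from -1 to 1, then the turn about the world's z as a share of 0.08 rad, from -1 to 1. A call has 1 to 12 rows; each row shifts and turns the commanded pose from where the row before left it; what a row does not reach is not made up. A row lasts 1/10 s, in which the tool goes at most 50 mm and 8.59 degrees, less where a joint would pass 70% of its speed; a pose out of reach is approached as far as the arm can. A call with a number of a shift or a turn outside -1 to 1 is refused whole. A call with a gripper value outside its range is refused whole. The fingers move at their own pace and stop on an object; "squeeze" is the grip in N (left out, the last holds). Time passes only in rows, so rows that do not move let the fingers close. It gives the time, the measured TCP pose, the force and the opening at its end, in the units of the state.
- sensors.observe(): the state, without advancing time (a new reading comes with each control period).
- vision.read_camera(name): name is "scene" or "top" or "wrist"; returns a dict with "pixels" (400x640x3 uint8, blue, green, red), "range_z" (400x640 float32, m along the optical axis (not along the pixel's ray), 0 where there is no reading), "camera_matrix" (3x3 intrinsics, pixels), "pose" (4x4, takes a point from camera to world coordinates). Camera axes: x right, y down, z forward; pixel columns grow to the right and rows downward; lengths in m; the calibration is good to about 2 mm. A picture is of the moment at which its call begins.
- hand_in(): hands the job in, once; it reports no verdict.
The state is a dict: "time": time; "qpos": joint angles; "qvel": joint speeds; "joint_efforts": joint torques, N m; "tool_pos": TCP position; "tool_rot": TCP orientation; "contact_force": force on the tool from outside, world axes, zero at the start; "torque": the same for the moment, N m; "opening": finger opening in m.
Only numpy, scipy, OpenCV 4.12 (cv2) and the standard library are available. Lean on these libraries where they do the work, as an engineer would, in place of code of your own. Each camera call takes 0.05 s, during which the arm holds its last target.

## Working session

There is one attempt and no reset: what is moved stays moved. The work goes in short steps, Python scripts to look and compute and a tool call to move; the robot and the scene stay as the last step left them, time stands still between calls to the robot, and variables do not carry over. Pictures are saved under pics/ and viewed, and the job is handed in when it is done.

Besides the shell and the picture viewer there is one more tool, called as a command line: name --pt "numbers of a row" for each row, then --argument value for the rest. step_arm: Moves the arm, as the interface text tells. Its arguments: {"type":"object","properties":{"series":{"type":"array","items":{"type":"array","items":{"type":"number","minimum":-1,"maximum":1}}},"squeeze":{"type":"number"}},"required":["series"]}

```bash
mkdir -p pics; ls; python3 - <<'E'
from cell import sensors, vision
import cv2,numpy as np
print(sensors.observe())
for n in ["scene","top"]:
    c=vision.read_camera(n); cv2.imwrite(f"pics/{n}0.png",c["pixels"]); np.savez(f"{n}0.npz",**c)
    print(n,c["camera_matrix"].round(1).tolist(),c["pose"].round(3).tolist())
E
```

```text
pics
{'time': 0.0, 'qpos': array([-1.30098860e+00,  3.42733792e-01,  1.52502631e+00, -2.39740094e-05,
        1.27539998e+00, -1.46014225e-01]), 'qvel': array([ 0.00059738,  0.0004607 , -0.0014725 , -0.00012456, -0.0010117 ,
       -0.00111343]), 'joint_efforts': array([ 1.29920056e-03, -4.31239700e+01, -2.44216776e+01,  7.20106484e-02,
        5.58114436e-02, -1.31372199e-04]), 'tool_pos': array([ 0.21197244, -0.47988181,  0.24303596]), 'tool_rot': array([-3.14003857e+00, -2.05373080e-04,  4.15828793e-01]), 'contact_force': array([-0.39288467, -0.41700685, -0.54621461]), 'torque': array([-0.01654292,  0.01642149, -0.00901576]), 'opening': 0.09196506082327285}
scene [[379.9, 0.0, 314.3], [0.0, 379.9, 203.6], [0.0, 0.0, 1.0]] [[-0.665, -0.302, 0.683, -0.024], [-0.747, 0.296, -0.596, 0.576], [-0.022, -0.906, -0.422, 0.492], [0.0, 0.0, 0.0, 1.0]]
top [[415.8, 0.0, 323.0], [0.0, 415.8, 196.9], [0.0, 0.0, 1.0]] [[0.022, -0.981, 0.191, 0.394], [-0.999, -0.016, 0.032, 0.051], [-0.028, -0.192, -0.981, 0.945], [0.0, 0.0, 0.0, 1.0]]
```

View pics/scene0.png

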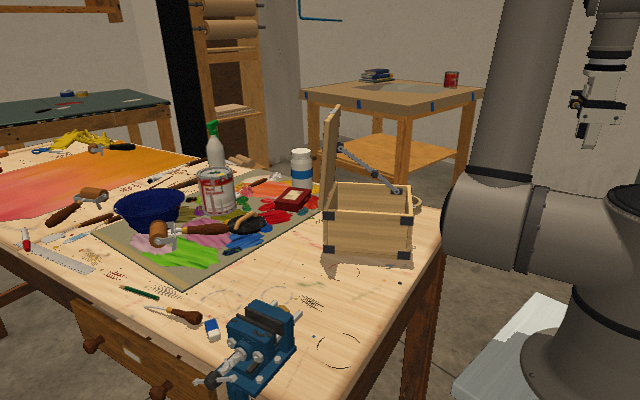

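View pics/top0.png

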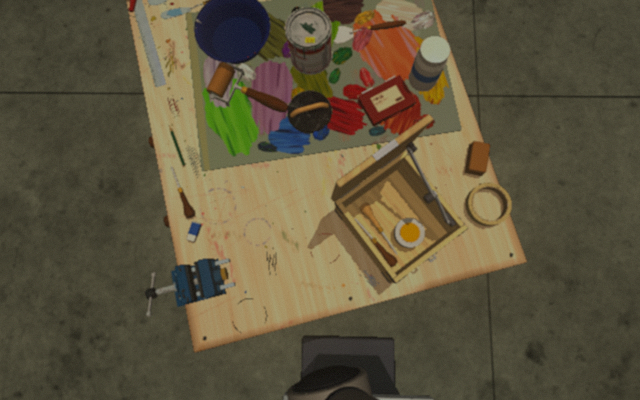

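The chest's rim in the top view runs through about (335,205), (391,280), (466,228), (412,145), and the stay is at the right wall near (430,185). Next I'll enlarge it and fit it.

```bash
cat > h.py <<'E'
import numpy as np
def pts(c):
    K=c["camera_matrix"];z=c["range_z"];v,u=np.mgrid[0:400,0:640]
    p=np.stack([(u-K[0,2])/K[0,0]*z,(v-K[1,2])/K[1,1]*z,z],-1)
    T=c["pose"];w=p@T[:3,:3].T+T[:3,3];w[z<=0]=np.nan;return w
E
python3 - <<'E'
import numpy as np,cv2
from h import pts
c=dict(np.load("top0.npz"));w=pts(c)
im=c["pixels"][100:300,300:500];cv2.imwrite("pics/tz.png",cv2.resize(im,None,fx=3,fy=3,interpolation=cv2.INTER_CUBIC))
s=dict(np.load("scene0.npz"));ws=pts(s)
im=s["pixels"][90:280,300:440];cv2.imwrite("pics/sz.png",cv2.resize(im,None,fx=3,fy=3,interpolation=cv2.INTER_CUBIC))
# rim
sub=np.zeros((400,640),bool);sub[130:300,320:480]=1
m=sub&(abs(w[...,2]-.115)<.005)
P=w[m][:,:2].astype(np.float32);r=cv2.minAreaRect(P);print("rim",len(P),r,cv2.boxPoints(r))
m=sub&(w[...,2]>.2);Q=w[m];print("high",len(Q),Q.min(0),Q.max(0))
m=sub&(w[...,2]>.30);Q=w[m];print("edge",len(Q));r=cv2.minAreaRect(Q[:,:2].astype(np.float32));print(r,cv2.boxPoints(r))
t=sub&(w[...,2]<.01);print("table z",np.median(w[t][:,2]))
E
```

```text
rim 1867 ((0.5230015516281128, -0.07834616303443909), (0.20132093131542206, 0.1827002912759781), 37.52705383300781) [[ 0.3875265  -0.0672154 ]
 [ 0.4988158  -0.21210875]
 [ 0.6584766  -0.08947693]
 [ 0.5471873   0.05541642]]
high 1428 [ 0.53354954 -0.10143584  0.20014503] [0.64704634 0.05739428 0.32503829]
edge 813
((0.586065411567688, -0.014483898878097534), (0.012502455152571201, 0.162852481007576), 37.526145935058594) [[ 0.5315091   0.04628549]
 [ 0.63070637 -0.08286882]
 [ 0.6406217  -0.07525329]
 [ 0.54142445  0.05390102]]
table z 0.001971459457965896
```

View pics/tz.png

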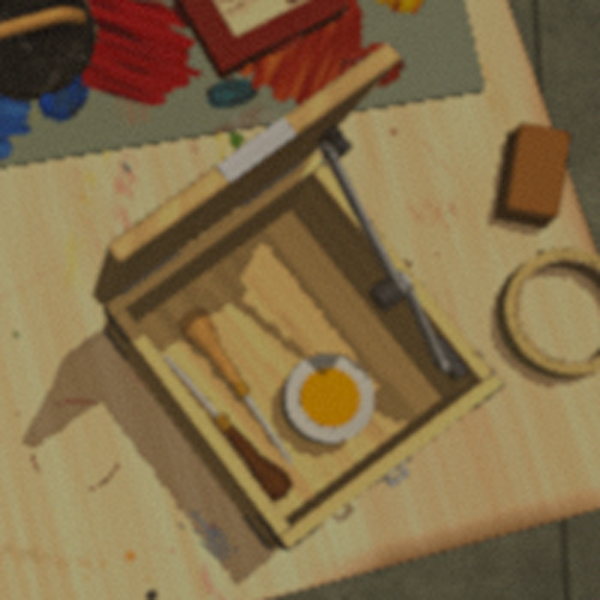

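View pics/sz.png

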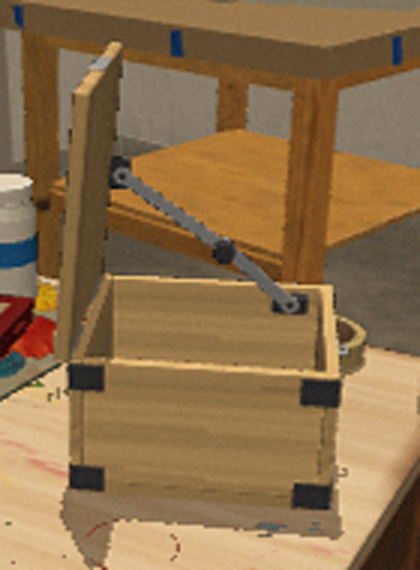

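Top view: the roller is the dark block at about (430.5,197) px. Scene view: dark disc at about (374,173). The rim fits 201 x 183 mm at z 0.115 with yaw 37.5°, which agrees with the given sizes. Next I'll triangulate the roller.

```bash
python3 - <<'E'
import numpy as np,cv2
from h import pts
L=[]
for n,box in (("top",(185,208,420,440)),("scene",(163,183,364,384))):
    c=dict(np.load(n+"0.npz"));a,b,e,f=box;w=pts(c)
    im=c["pixels"];hsv=cv2.cvtColor(im,cv2.COLOR_BGR2HSV)
    m=np.zeros((400,640),bool);m[a:b,e:f]=1
    m&=(w[...,2]>.135)&(w[...,2]<.175)&(im.max(-1)<75)
    v,u=np.nonzero(m);print(n,m.sum(),u.mean(),v.mean(),np.median(w[m],0))
    K=c["camera_matrix"];T=c["pose"];d=T[:3,:3]@np.array([(u.mean()-K[0,2])/K[0,0],(v.mean()-K[1,2])/K[1,1],1]);L.append((T[:3,3],d/np.linalg.norm(d)))
A=sum(np.eye(3)-np.outer(d,d) for o,d in L);bb=sum((np.eye(3)-np.outer(d,d))@o for o,d in L)
p=np.linalg.solve(A,bb);print(p,[np.linalg.norm(np.cross(p-o,d)) for o,d in L])
C=np.array([.523,-.0783]);t=np.radians(37.5);R=np.array([[np.cos(t),-np.sin(t)],[np.sin(t),np.cos(t)]])
print("chest frame",R.T@(p[:2]-C))
E
```

```text
top 98 428.98979591836735 196.83673469387756 [ 0.54958043 -0.12457589  0.16175733]
scene 49 374.3673469387755 173.57142857142858 [ 0.54544164 -0.12065402  0.15596759]
[ 0.55140879 -0.1275293   0.1531002 ] [np.float64(0.0006489951071678112), np.float64(0.0006489951071677316)]
chest frame [-0.00743069 -0.0563504 ]
```

Roller is at world (0.551,-0.128,0.153), which matches the given 38 mm above the rim. I'll shut the fingers, turn to yaw 0.654 and move above the roller, with one finger over its whole length.

step_arm --pt "0 0.89 0.96 0 1" --pt "0 0.89 0.96 0 1" --pt "0 0.89 0.96 0 1" --pt "0 0.89 0.96 0 0" --pt "0 0.89 0.96 0 0" --pt "0 0.89 0.96 0 0" --pt "0 0.89 0.96 0 0" --pt "0 0.89 0.96 0 0" --pt "0 0.89 0.96 0 0" --pt "0 0.89 0.96 0 0" --pt "0 0.89 0.96 0 0" --pt "0 0.89 0.96 0 0" --squeeze 10

```text
time: 1.3
tool_pos: [0.4797, -0.191, 0.2434]
tool_rot: [-3.141, 0.0, 0.656]
contact_force: [-0.1, -0.2, 0.5]
opening: 0.0019
```

step_arm --pt "0 0.88 0.96 0 0" --pt "0 0.88 0.96 0 0" --pt "0 0.88 0.96 0 0" --pt "0 0 0 -0.88 0" --pt "0 0 0 -0.88 0" --pt "0 0 0 0 0"

```text
time: 1.9
tool_pos: [0.5434, -0.1193, 0.1965]
tool_rot: [-3.136, 0.004, 0.656]
contact_force: [0.2, -0.2, 0.3]
opening: 0.0001
```

```bash
python3 - <<'E'
from cell import vision,sensors
import cv2,numpy as np
o=[]
for n,b in (("scene",(60,260,280,480)),("top",(100,300,300,500))):
    c=vision.read_camera(n);a,d,e,f=b;o.append(cv2.resize(c["pixels"][a:d,e:f],(400,400)))
cv2.imwrite("pics/p1.png",np.hstack(o));s=sensors.observe();print(s["tool_pos"],s["qpos"])
E
```

```text
[ 0.54497611 -0.12030147  0.19976974] [-3.54568077e-01  4.40170766e-01  1.49877362e+00 -3.76761342e-05
  1.20356303e+00  5.60568994e-01]
```

View pics/p1.png

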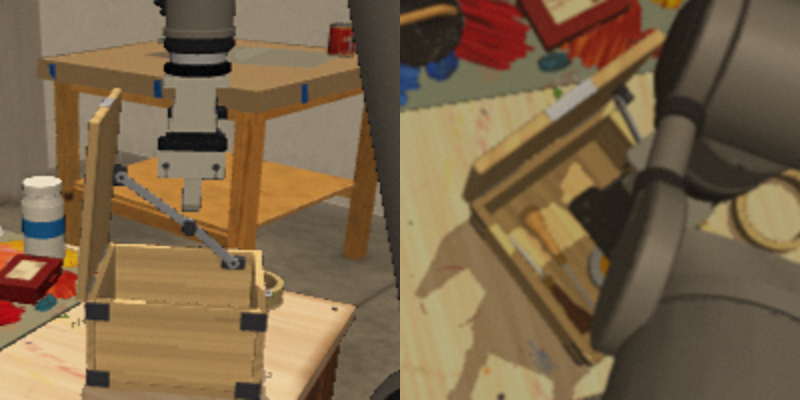

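Left half: the closed fingertip (190,208) stands right over the roller (190,228), and the gripper body is clear of the lid. Now I'll go down to contact and then press along the roller's path.

step_arm --pt "0 0 0 -0.4 0" --pt "0 0 0 -0.4 0" --pt "0 0.04 0.03 -0.16 0" --pt "0 0.08 0.06 -0.16 0" --pt "0 0.08 0.06 -0.16 0"

```text
time: 2.5
tool_pos: [0.5506, -0.1165, 0.168]
tool_rot: [3.14, -0.001, 0.656]
contact_force: [0.9, 0.4, 3.8]
opening: 0.0007
```

step_arm --pt "0 0.08 0.06 -0.16 0" --pt "0 0.06 0.05 -0.16 0" --pt "0 0.05 0.04 -0.16 0" --pt "0 0.04 0.03 -0.16 0" --pt "0 0 0 0 0" --pt "0 0 0 0 0"

```text
time: 3.1
tool_pos: [0.5554, -0.1117, 0.1511]
tool_rot: [-3.14, 0.0, 0.656]
contact_force: [0.0, -0.5, 0.3]
opening: -0.0002
```

```bash
cat > look.py <<'E'
import sys
from cell import vision,sensors
import cv2,numpy as np
o=[]
for n,b in (("scene",(60,260,280,480)),("top",(100,300,300,500))):
    c=vision.read_camera(n);np.savez(n+"1.npz",**c);a,d,e,f=b;o.append(cv2.resize(c["pixels"][a:d,e:f],(400,400)))
cv2.imwrite(f"pics/{sys.argv[1]}.png",np.hstack(o));s=sensors.observe();print(s["time"],s["tool_pos"],s["contact_force"])
E
python3 look.py p2
```

```text
3.2 [ 0.55546603 -0.11160843  0.15123331] [-1.62645399  0.51950026  0.70102436]
```

View pics/p2.png

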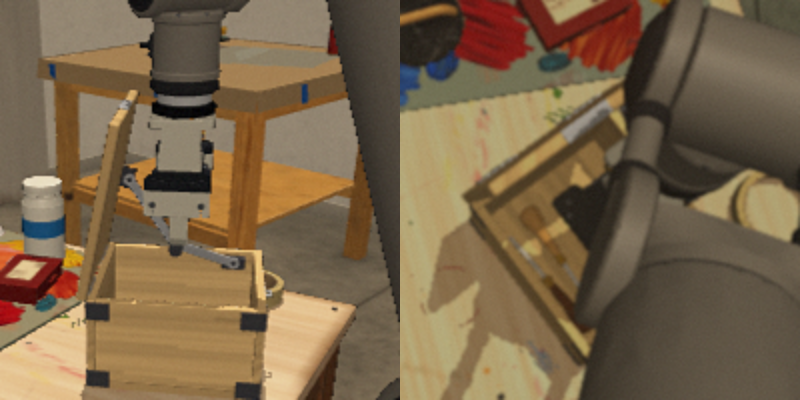

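The knee is broken: the links now sag at the roller (176,248), and the lid has leaned only a few degrees. The tip is at z 0.134, about 28 mm of descent, with contact force near zero. I'll back off away from the lid and up, then measure the lid.

step_arm --pt "0 0 0 0.4 0" --pt "0 -0.8 -0.6 0.5 0" --pt "0 -0.8 -0.6 0.8 0" --pt "0 -0.8 -0.6 1 0" --pt "0 0 0 1 0" --pt "0 0 0 1 0" --pt "0 0 0 1 0" --pt "0 0 0 1 0" --pt "0 0 0 1 0" --pt "0 0 0 1 0" --pt "0 0 0 0 0" --pt "0 0 0 0 0"

```text
time: 4.4
tool_pos: [0.4958, -0.1568, 0.3697]
tool_rot: [3.141, -0.001, 0.656]
contact_force: [2.1, 0.1, -0.2]
opening: 0.0005
```

```bash
python3 look.py p3; cat > lid.py <<'E'
import numpy as np,cv2
from h import pts
C=np.array([.523,-.0783]);t=np.radians(37.5);R=np.array([[np.cos(t),-np.sin(t)],[np.sin(t),np.cos(t)]])
for n in("top","scene"):
    w=pts(dict(np.load(n+"1.npz")));q=(w[...,:2]-C)@R;x,y,z=q[...,0],q[...,1],w[...,2]
    for lo in np.arange(.14,.34,.02):
        m=(abs(y)<.088)&(z>lo)&(z<lo+.02)&(x>-.15)&(x<.13)
        m&=y>0.02
        if m.sum()>5: print(n,round(lo,2),m.sum(),"x' med/min/max",np.median(x[m]).round(3),x[m].min().round(3),x[m].max().round(3),"zmax",z[m].max().round(3))
E
python3 lid.py
```

```text
4.5 [ 0.49545151 -0.15669436  0.36828409] [-0.06250746 -0.00810651 -0.54375866]
top 0.14 12 x' med/min/max 0.107 0.105 0.109 zmax 0.158
top 0.16 28 x' med/min/max 0.105 0.101 0.106 zmax 0.178
top 0.18 11 x' med/min/max 0.099 0.097 0.1 zmax 0.2
top 0.2 13 x' med/min/max 0.095 0.093 0.096 zmax 0.219
top 0.22 14 x' med/min/max 0.091 0.089 0.093 zmax 0.238
top 0.24 15 x' med/min/max 0.087 0.086 0.089 zmax 0.258
top 0.26 16 x' med/min/max 0.083 0.082 0.085 zmax 0.279
top 0.28 15 x' med/min/max 0.08 0.078 0.081 zmax 0.297
top 0.3 323 x' med/min/max 0.068 0.063 0.077 zmax 0.32
top 0.32 32 x' med/min/max 0.07 0.064 0.073 zmax 0.323
scene 0.14 18 x' med/min/max 0.093 0.091 0.095 zmax 0.158
scene 0.16 21 x' med/min/max 0.089 0.087 0.091 zmax 0.18
scene 0.18 18 x' med/min/max 0.085 0.084 0.087 zmax 0.198
scene 0.2 23 x' med/min/max 0.081 0.08 0.083 zmax 0.22
scene 0.22 21 x' med/min/max 0.078 0.076 0.079 zmax 0.239
scene 0.24 21 x' med/min/max 0.074 0.072 0.076 zmax 0.258
scene 0.26 23 x' med/min/max 0.07 0.068 0.072 zmax 0.28
scene 0.28 22 x' med/min/max 0.066 0.064 0.068 zmax 0.3
scene 0.3 64 x' med/min/max 0.064 0.061 0.072 zmax 0.319
```

View pics/p3.png

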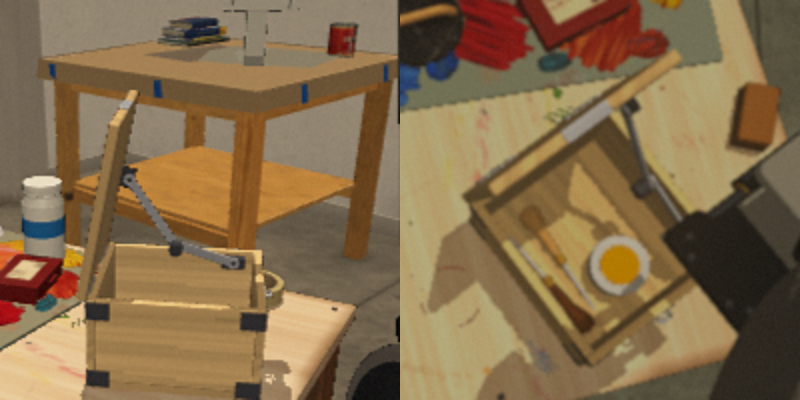

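Step 1 geometry works out at knee fold about 0.74 rad and lid about 0.11 rad (11.3° lean, top at z 0.32, outer edge at x' ≈ 75 mm). Now I'll pass over the lid and come down behind it.

step_arm --pt "0 0.79 0.99 0.1 0" --pt "0 0.79 0.99 0 0" --pt "0 0.79 0.99 0 0" --pt "0 0.79 0.99 0 0" --pt "0 0.79 0.99 0 0" --pt "0 0.79 0.99 0 0" --pt "0 0 0 0 0" --pt "0 0 0 -0.7 0" --pt "0 0 0 -0.7 0" --pt "0 0 0 -0.75 0" --pt "0 0 0 0 0"

```text
time: 5.6
tool_pos: [0.6126, -0.0089, 0.3144]
tool_rot: [-3.137, 0.005, 0.655]
contact_force: [-0.0, -0.2, 0.1]
opening: 0.0006
```

```bash
python3 look.py p4
python3 - <<'E'
import numpy as np
# arc of TCP for r=185: rows of world shifts as shares of 25mm
C=np.array([.523,-.0783]);t=np.radians(37.5);e=np.array([np.cos(t),np.sin(t)])
ph=np.radians(np.r_[11.3:89:17j])
r=.185;x=.1-r*np.sin(ph)+.012*np.cos(ph)+.0095;z=.115+r*np.cos(ph)+.012*np.sin(ph)+.017
P=np.c_[C+x[:,None]*e,z]
print(P[0],P[-1]);print((np.diff(P,axis=0)/.025).round(2).tolist())
E
```

```text
5.7 [ 0.6139416  -0.00898624  0.31781413] [-0.39197883  0.27731481  0.60700264]
[ 0.59044879 -0.02654472  0.31576507] [ 0.46329033 -0.12411684  0.14722687]
[[-0.49, -0.38, -0.11], [-0.48, -0.37, -0.16], [-0.47, -0.36, -0.21], [-0.45, -0.35, -0.26], [-0.43, -0.33, -0.31], [-0.41, -0.32, -0.35], [-0.39, -0.3, -0.4], [-0.36, -0.28, -0.44], [-0.33, -0.25, -0.47], [-0.29, -0.23, -0.51], [-0.26, -0.2, -0.54], [-0.22, -0.17, -0.56], [-0.18, -0.14, -0.58], [-0.14, -0.11, -0.6], [-0.1, -0.08, -0.61], [-0.06, -0.05, -0.62]]
```

View pics/p4.png

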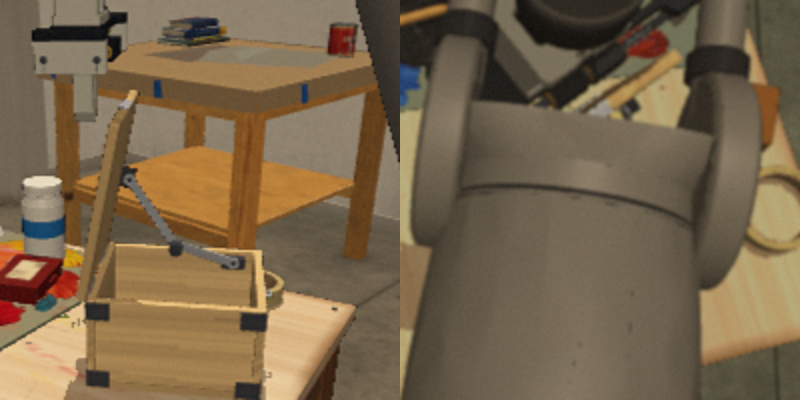

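The finger hangs behind the lid with its tip (85,118) just lower than the lid's top edge (135,95) and about 30 mm behind it. Now I'll touch the lid and sweep along the arc.

step_arm --pt "0 -0.47 -0.35 -0.04 0" --pt "0 -0.47 -0.35 -0.04 0" --pt "0 -0.49 -0.38 -0.11 0" --pt "0 -0.48 -0.37 -0.16 0" --pt "0 -0.47 -0.36 -0.21 0" --pt "0 -0.45 -0.35 -0.26 0"

```text
time: 6.3
tool_pos: [0.5441, -0.0624, 0.2991]
tool_rot: [3.139, -0.004, 0.656]
contact_force: [2.2, 3.4, 0.5]
opening: 0.0004
```

```bash
python3 look.py p5;python3 lid.py|grep scene
```

```text
6.4 [ 0.54291268 -0.06336279  0.29837738] [ 0.17604432  0.37074933 -0.2451253 ]
scene 0.14 29 x' med/min/max 0.093 0.088 0.101 zmax 0.16
scene 0.16 21 x' med/min/max 0.081 0.076 0.087 zmax 0.179
scene 0.18 22 x' med/min/max 0.07 0.064 0.075 zmax 0.2
scene 0.2 24 x' med/min/max 0.058 0.052 0.064 zmax 0.219
scene 0.22 24 x' med/min/max 0.046 0.033 0.052 zmax 0.239
scene 0.24 25 x' med/min/max 0.035 0.03 0.04 zmax 0.259
scene 0.26 26 x' med/min/max 0.023 0.017 0.029 zmax 0.279
scene 0.28 66 x' med/min/max 0.005 -0.003 0.017 zmax 0.297
```

View pics/p5.png

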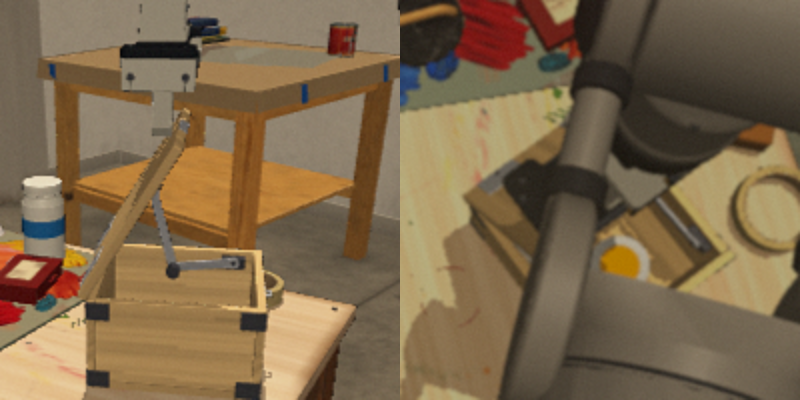

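The lid follows the finger and is now about 30° off upright. The stay is folding down into the box, with the knee at (172,270), and the force is about 4 N. I'll continue the arc.

step_arm --pt "0 -0.43 -0.33 -0.31 0" --pt "0 -0.41 -0.32 -0.35 0" --pt "0 -0.39 -0.3 -0.4 0" --pt "0 -0.36 -0.28 -0.44 0" --pt "0 -0.33 -0.25 -0.47 0" --pt "0 -0.29 -0.23 -0.51 0"

```text
time: 7.0
tool_pos: [0.489, -0.1056, 0.2367]
tool_rot: [3.139, -0.001, 0.656]
contact_force: [0.1, 1.9, 2.1]
opening: 0.0006
```

step_arm --pt "0 -0.26 -0.2 -0.54 0" --pt "0 -0.22 -0.17 -0.56 0" --pt "0 -0.18 -0.14 -0.58 0" --pt "0 -0.14 -0.11 -0.6 0" --pt "0 0 0 0 0"

```text
time: 7.5
tool_pos: [0.468, -0.1208, 0.1779]
tool_rot: [-3.14, 0.001, 0.655]
contact_force: [-0.7, -0.3, 0.5]
opening: 0.0004
```

```bash
python3 look.py p6
```

```text
7.6 [ 0.46918046 -0.12094217  0.17935921] [ 0.44662517  0.60129296 -0.40903657]
```

View pics/p6.png

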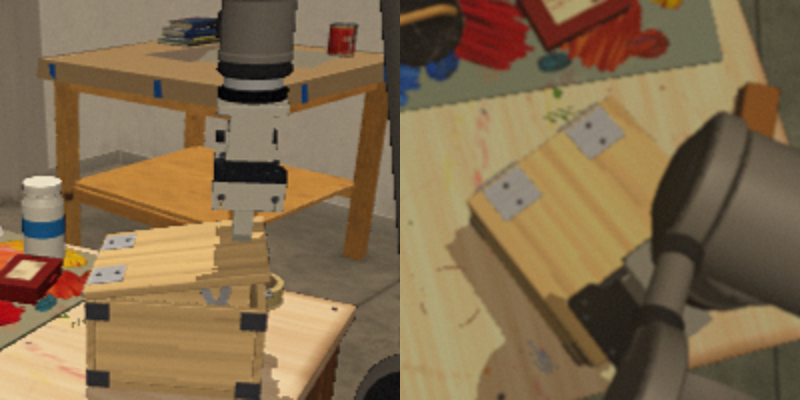

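The lid is nearly down, with its front edge about 35 mm high at (268,255). Now I'll press the rest gently.

step_arm --pt "0 -0.1 -0.08 -0.5 0" --pt "0 -0.06 -0.05 -0.5 0" --pt "0 0 0 -0.2 0" --pt "0 0 0 -0.16 0" --pt "0 0 0 0 0"

```text
time: 8.1
tool_pos: [0.4647, -0.124, 0.1447]
tool_rot: [3.141, -0.0, 0.656]
contact_force: [-0.8, 0.5, 0.2]
opening: 0.0006
```

step_arm --pt "0 0 0 -0.06 0" --pt "0 0 0 0 0" --pt "0 0 0 0 0"

```text
time: 8.4
tool_pos: [0.4648, -0.124, 0.1442]
tool_rot: [3.14, -0.001, 0.656]
contact_force: [-1.7, 1.1, 6.2]
opening: 0.0003
```

```bash
python3 look.py p7
```

```text
8.5 [ 0.46481392 -0.12401829  0.14419319] [-1.43146502  1.39110087  6.34876665]
```

Force has now built up to 6 N at tip z 0.127, which is the shut height. One small extra press, then retract and check.

step_arm --pt "0 0 0 -0.08 0" --pt "0 0 0 0 0" --pt "0 0 0 0 0"

```text
time: 8.8
tool_pos: [0.4649, -0.124, 0.144]
tool_rot: [3.139, -0.001, 0.656]
contact_force: [-7.0, 3.1, 23.8]
opening: 0.0004
```

step_arm --pt "0 0 0 0.3 0" --pt "0 0 0 0.6 0" --pt "0 0 0 1 0" --pt "0 0 0 1 0" --pt "0 0 0 1 0" --pt "0 -0.4 -0.8 1 0" --pt "0 -0.4 -0.8 0.3 0" --pt "0 -0.4 -0.8 0 0" --pt "0 -0.4 -0.8 0 0" --pt "0 -0.4 -0.8 0 0" --pt "0 0 0 0 0" --pt "0 0 0 0 0"

```text
time: 10.0
tool_pos: [0.4144, -0.224, 0.2712]
tool_rot: [3.141, -0.001, 0.655]
contact_force: [-0.3, 0.4, 0.5]
opening: 0.0002
```

```bash
python3 look.py p8; python3 - <<'E'
import numpy as np
from h import pts
C=np.array([.523,-.0783]);t=np.radians(37.5);R=np.array([[np.cos(t),-np.sin(t)],[np.sin(t),np.cos(t)]])
for n in("top","scene"):
    w=pts(dict(np.load(n+"1.npz")));q=(w[...,:2]-C)@R;z=w[...,2]
    m=(abs(q[...,1])<.085)&(abs(q[...,0])<.095)&(z>.1)&(z<.16)
    A=np.c_[q[m],np.ones(m.sum())];print(n,m.sum(),"z=a x+b y+c",np.linalg.lstsq(A,z[m],rcond=None)[0])
E
```

```text
10.1 [ 0.41465801 -0.22338107  0.27112118] [-0.31609331  0.18000246  0.8661676 ]
top 8215 z=a x+b y+c [ 0.00397403 -0.00117208  0.12935151]
scene 2224 z=a x+b y+c [ 0.00412008 -0.00073978  0.12782094]
```

View pics/p8.png

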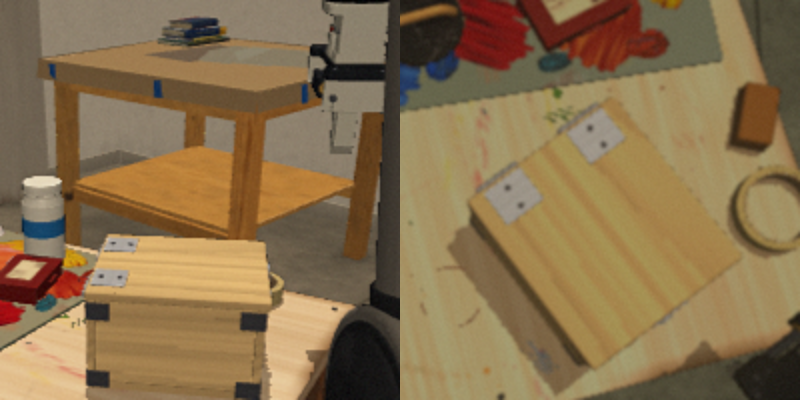

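The lid lies flat on the chest: slope 0.004 rad, top at z ≈ 0.128 (given 0.127). The robot is clear of it.

```bash
python3 -c "
from cell import hand_in
print(hand_in())"
```

```text
the job is handed in; nothing more can be done
None
```

The chest is shut and the job is handed in, at about 10 s of the 45 s allowed; the hand-in gave no verdict.

- **Knee:** I pressed the roller down about 28 mm with the closed fingertips while the lid was still up. From the geometry, the knee folded to about 0.74 rad with the lid only about 0.11 rad down; neither joint could be read directly.
- **Lid:** I brought it down by a finger behind its free edge, then pressed it shut from above. The highest force I read was about 25 N, in the last press.
- **Last checks:** Both cameras show the lid flat to 0.004 rad, with its top at z 0.128–0.129 against 0.127 given, which is within calibration. The arm is clear, with no contact force beyond sensor noise. The folded stay cannot be seen under the shut lid, so its final knee angle is inferred. No check failed or disagreed.

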